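# Bin the used-up syringe through the sprung flap

## Robot

A 7-joint arm with a two-finger parallel gripper is mounted at the origin on the work surface. World frame = base frame: x ahead of the robot, y to its left, z up, the work surface at z = 0. Lengths are in m, angles in degrees, forces in N, time in s.
With the tool pointing down it reaches from about 0.425 to 0.875 m from the base axis. Payload 4.7 kg.
Tool frame: the origin (TCP) lies midway between the tips of the shut fingers; the grasp point (between the pads) lies 19 mm behind it; z points along the fingers, y is the line along which they close (so a half turn about z gives the same grasp; the last joint's range is limited). The gripper opens to 87 mm and grips with 3 to 60 N. Pads are 19 mm wide; open, the fingers measure 117 mm over their backs; the gripper's body (75 mm by 190 mm) begins 51 mm behind the grasp point.
Start: joints at [76.839, 18.392, -4.016, 83.108, 1.295, 78.541, -3.26], TCP at [0.157, -0.631, 0.223] pointing down, gripper open.
Joint ranges: [-163.93, 163.93], [-17.29, 119.83], [-79.2, 71.16], [3.27, 140.29], [-89.18, 269.18], [5.43, 117.66], [-154.24, 154.24]. Speed limits (degrees/s): [147.25, 147.25, 180, 180, 180, 180, 180].

## Interface

Orientations are given as [roll, pitch, yaw] about the fixed x, y, z axes, in that order (R = Rz(yaw) Ry(pitch) Rx(roll)).
In Python, from cell import env gives the robot as it stands.
- The arm moves only by the tool step_arm, never from a script. Its argument "moves" is a list of rows, each an object with "dp": the shift along the tool's x, y, z in mm, a list of three; "dr": the turn, a rotation vector about the tool's x, y, z in rad, a list of three; "fingers": the closure, from 0 (fully open) to 1 (shut). In form: [{"dp": [dx, dy, dz], "dr": [ax, ay, az], "fingers": fingers}, ...]. A call has exactly 5 rows; each row shifts and turns the commanded pose from where the row before left it, along the tool's axes as they then stand; what a row does not reach is not made up. A row lasts 1/8 s, in which the tool goes at most 62.5 mm and 10.7 degrees, less where a joint would pass 70% of its speed; a pose out of reach is approached as far as the arm can. A call with a gripper value outside its range is refused whole. The fingers move at their own pace and stop on an object; "squeeze" is the grip in N (left out, the last holds). Time passes only in rows, so rows that do not move let the fingers close, or fill a call up. It gives the time, the measured TCP pose, the force, the opening and the grip force at its end, in the units of the state.
- env.get_obs(): the state, without advancing time (a new reading comes with each control period).
- env.read_camera(name): name is "scene" or "side" or "wrist"; returns the picture (480x640x3 uint8, red, green, blue); there is no depth.
- env.camera_model(name): a dict with "fx", "fy", "cx", "cy" (pixels), "R" (3x3) and "t" (3): a world point X has camera coordinates R X + t. Camera axes: x right, y down, z forward; pixel columns grow to the right and rows downward; lengths in m; the calibration is good to about 2 mm. A picture is of the moment at which its call begins: read the wrist's pose just before it. camera_model takes no time and is no camera call; for the wrist camera it gives the pose at the moment of the call.
- env.sign_off(): hands the job in; it is judged then, once.
The state is a dict: "time_s": time; "qpos": joint angles; "joint_velocities": joint speeds; "effort": joint torques, N m; "tool_pos": TCP position; "tool_rot": TCP orientation; "force": force on the tool from outside, world axes, zero at the start; "wrist_torque": the same for the moment, N m; "grip_width": finger opening in m; "grasp_force": force on a finger pad.
Only numpy, scipy, OpenCV 4.12 (cv2) and the standard library are available. Lean on these libraries where they do the work, as an engineer would, in place of code of your own. Each camera call takes 0.05 s, during which the arm holds its last target. There are 200 camera calls.

## Task

One of the two filling-paste syringes in the desk rack is used up: its plunger is pushed all the way in, so its thumb grip sits right on the collar. Take that syringe out of the rack and push it, nozzle first, down through the sprung flap in the lid of the waste bin until it is right through and drops inside, then let the flap swing shut. Leave the full syringe standing in the rack.

Things in the scene. Friction and masses are not known exactly. Their poses are not given: they have to be found in the camera images.
- spent: Used-up syringe, upright in a rack hole, round about z. Origin: nozzle tip (lowest point). Upward: black nozzle to 14 mm, white barrel dia 15 to 70, black collar dia 28 from 70 to 78, white ridged thumb grip dia 18 from 78 to 116 (top). About 30 g. Grip it at about 104. The collar rests on the rack's fixed clear plate (80 x 240, top 90 above desk; 3 holes of 20 in a row, 80 apart): lift over 75.
- full: Full syringe, same materials, origin and shape up to the collar top (78 mm), then bare plunger stem dia 10 from 78 to 120, thumb grip dia 18 from 120 to 158 (top). It stands in another hole of the rack's row, 80 or 160 mm from the used-up one; the line between the two runs along the row. The third hole holds a small black vial with a cap dia 26, 22 mm tall.
- bin: Fixed grey plastic waste bin, 110 (x) x 170 (y) x 170 mm high, wall 4, lid 5. Origin: centre of underside, z up. Opening in the lid's centre, 48 (x) x 126 (y) mm, shut by an aluminium flap hinged on its +x long edge. The fingers, closing along bin y, fit 45 mm in and can open there. The open flap hangs 48 mm deep: let the syringe go with its collar below that, or it may jam.
- flap (a joint): Angle of the sprung flap in the bin's lid, rad: 0 shut, level with the lid; grows as it swings down into the bin, at most 1.5. A light spring shuts it from any angle as soon as nothing is in its way: 2 to 3 N at its middle starts it, about 5 N opens it wide. It bears the weight of a syringe laid or dropped on it.
Mind the look-alikes: they are no part of the job. Leave any green look-alike of the spent alone.

How it is judged (in metres and radians):
On the way:
1. the used-up syringe is pushed nozzle first through the lid, holding the flap open (value of joint flap above 0.6 rad and angle between spent's own z axis and vertical below 0.5 rad and x of spent in the frame of bin between -0.024 and 0.024 m and y of spent in the frame of bin between -0.06 and 0.06 m and z of spent in the frame of bin between 0 and 0.14 m), for 0.1 s.
At the end, for the whole second after the job is handed in: The used-up syringe lies at rest inside the bin, the flap is shut above it (within 0.1 rad), and the full syringe still stands in its hole (moved less than 15 mm, tilted less than 0.2 rad) (x of spent in the frame of bin between -0.055 and 0.055 m and y of spent in the frame of bin between -0.085 and 0.085 m and z of spent in the frame of bin between -0.005 and 0.155 m and value of joint flap below 0.1 rad and linear speed of spent below 0.05 m/s and distance of full from where it was at the start of the episode below 0.015 m and angle between full's own z axis and vertical below 0.2 rad); the robot touches nothing.
It also fails if it takes over 37 s, if anything falls off the work surface, if the arm or the gripper's body presses on something with over 40 N, if the wrist force passes 120 N, or if a joint passes its speed limit or range.

## Working session

There is one attempt and no reset: what is moved stays moved. The work goes in short steps, Python scripts to look and compute and a tool call to move; the robot and the scene stay as the last step left them, time stands still between calls to the robot, and variables do not carry over. Pictures are saved under pics/ and viewed, at most 10 in all, crops included, and the job is handed in when it is done.

Besides the shell and the picture viewer there is one more tool, called after ">>>" as name([rows], argument=value, ...), one row to a line, values as JSON. step_arm: Moves the arm, as the interface text tells. Its arguments: {"type":"object","properties":{"moves":{"type":"array","items":{"type":"object","properties":{"dp":{"type":"array","items":{"type":"number"}},"dr":{"type":"array","items":{"type":"number"}},"fingers":{"type":"number"}}}},"squeeze":{"type":"number"}},"required":["moves"]}

```bash
mkdir -p pics; ls
python3 - <<'E'
from cell import env
import cv2,numpy as np
o=env.get_obs();print(o['time_s'],o['tool_pos'],o['tool_rot'],o['grip_width'])
for n in("scene","side","wrist"):
    m=env.camera_model(n);im=env.read_camera(n);cv2.imwrite(f'pics/{n}0.png',im[:,:,::-1]);np.savez(f'pics/{n}0.npz',**m)
    print(n,m['fx'],m['cx'],m['cy'],(-np.array(m['R']).T@m['t']).round(3),np.array(m['R'])[2].round(2))
E
```

```text
pics
0.0 [ 0.15670583 -0.63025017  0.22146521] [-1.79890483e+02  7.02529087e-03  1.39695667e+01] 0.08694751314198224
scene 508.5316632482163 317.01025966675195 244.14530985622434 [0.895 0.671 0.875] [-0.37 -0.61 -0.7 ]
side 538.3469717381012 323.2390187945956 246.26224738749204 [0.392 0.842 0.693] [ 0.1  -0.83 -0.55]
wrist 388.4499226195734 318.7968745521141 234.59562411804373 [ 0.223 -0.614  0.384] [-0.25 -0.06 -0.97]
```

View pics/scene0.png

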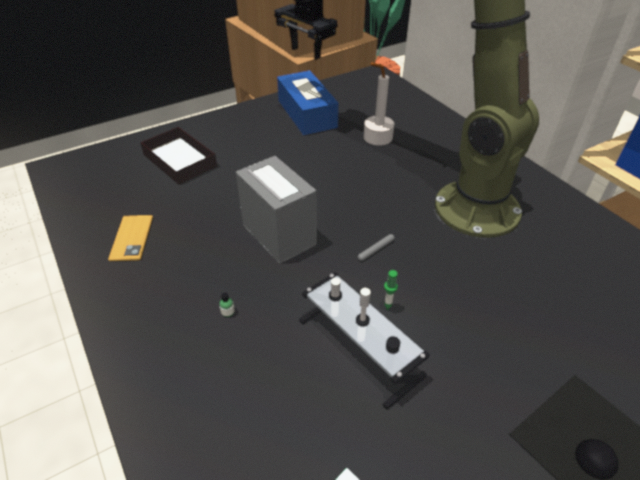

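View pics/side0.png

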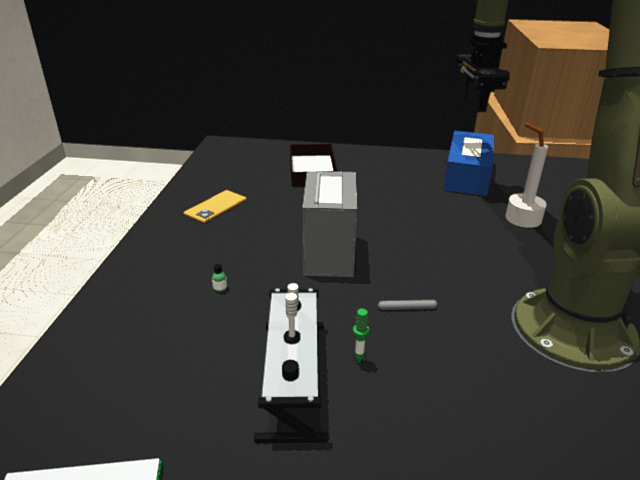

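The grey bin is at scene (277,205) and the rack at (365,325). The spent syringe is in the far hole (335,288), the full one in the middle (363,305) and the vial at (393,345). I'll enlarge these areas.

Run:
```python
import cv2,numpy as np
a=cv2.imread('pics/scene0.png');b=cv2.imread('pics/side0.png')
r=lambda im,x,y,w,h,s:cv2.resize(im[y:y+h,x:x+w],None,fx=s,fy=s,interpolation=cv2.INTER_CUBIC)
# scene: x 230..430 ,y150..300 at 4
cv2.imwrite('pics/c1.png',r(a,230,150,200,150,4))
# side: bin 290..370,160..300 ; 
cv2.imwrite('pics/c2.png',r(b,235,165,133,100,6)); cv2.imwrite('pics/c3.png',np.hstack([r(b,255,275,80,120,5),r(a,300,265,80,120,5)]))
```

```text
(no output)
```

View pics/c1.png

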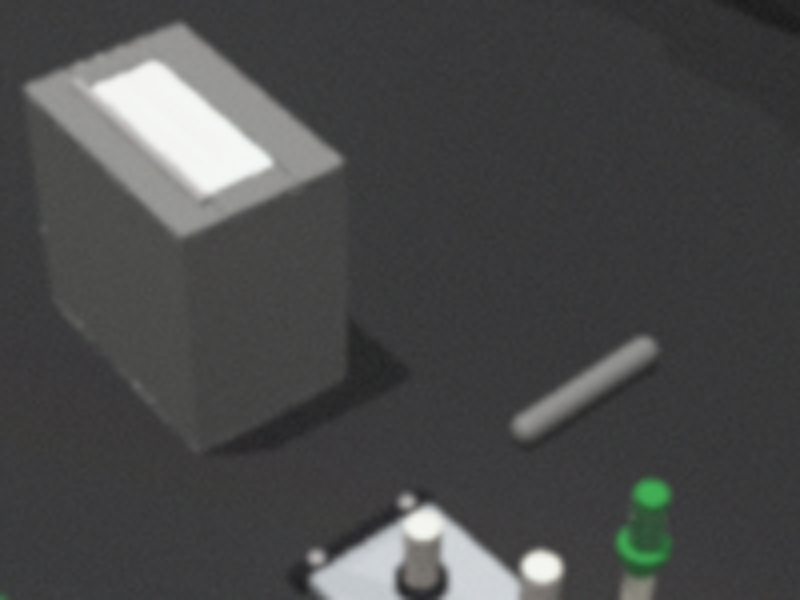

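View pics/c2.png

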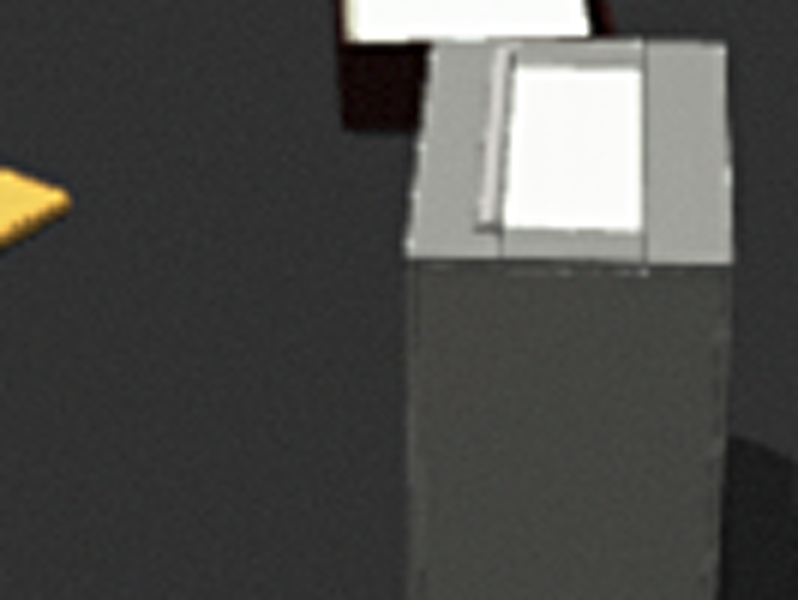

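View pics/c3.png

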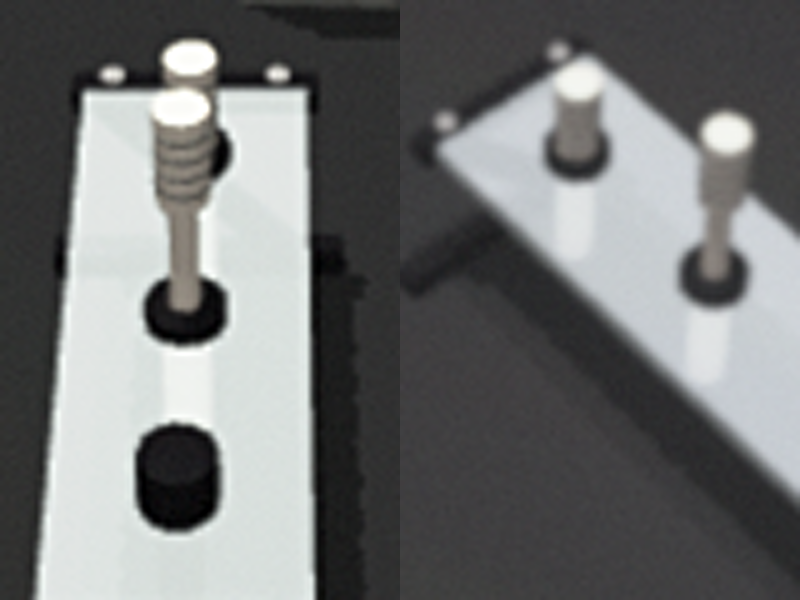

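Pixels read off the crops: spent top at scene (335.0,280.2) and side (292.6,285.6); full top at scene (364.8,291.2) and side (290.8,295.6). The four lid corners are also clear, and the hinge bar is on the left in the side view, which is +x. Next I triangulate these.

```bash
cat > h.py <<'E'
import numpy as np,cv2
def P(n):
    m=np.load(f'pics/{n}.npz');K=np.array([[m['fx'],0,m['cx']],[0,m['fy'],m['cy']],[0,0,1]])
    return K@np.c_[m['R'],m['t']]
def tri(p,q,a='scene0',b='side0'):
    X=cv2.triangulatePoints(P(a),P(b),np.float64(p).reshape(2,1),np.float64(q).reshape(2,1)).ravel();return X[:3]/X[3]
def atz(n,p,z):
    M=P(n);A=M[:,[0,1]];b=M[:,2]*z+M[:,3];H=np.c_[A,b];v=np.linalg.solve(H,[p[0],p[1],1]);return v[:2]/v[2]
E
python3 - <<'E'
from h import *
np.set_printoptions(precision=4,suppress=True)
for n,p,q,z in [('spent',(335.0,280.2),(292.6,285.6),.128),('full',(364.8,291.2),(290.8,295.6),.17),('+x-y',(235.9,172.1),(306.3,171.5),.17),('-x-y',(275.1,155.4),(355.6,171.4),.17),('-x+y',(315.6,189.6),(356.8,208.3),.17),('+x+y',(275.4,208.9),(302.5,207.6),.17)]:
    print(n,tri(p,q),atz('scene0',p,z),atz('side0',q,z))
E
```

```text
spent [0.5274 0.125  0.1372] [0.5229 0.1184] [0.5296 0.1131]
full [0.5158 0.2048 0.1787] [0.5118 0.1998] [0.5177 0.1929]
+x-y [ 0.5616 -0.252   0.171 ] [ 0.5613 -0.2529] [ 0.5619 -0.2547]
-x-y [ 0.4518 -0.2652  0.1722] [ 0.4517 -0.2662] [ 0.4517 -0.2723]
-x+y [ 0.4363 -0.1007  0.1704] [ 0.436  -0.1011] [ 0.4364 -0.1013]
+x+y [ 0.544  -0.0882  0.17  ] [ 0.5439 -0.0883] [ 0.544 -0.088]
```

Triangulation agrees with the given sizes:
- **Spent:** top at z 0.137, expected 0.136.
- **Full:** top at 0.179, expected 0.178, and 80.6 mm from the spent one.
- **Lid:** z 0.171, sides about 110 × 165. Bin centre is about (0.498, -0.176), yaw about 6°.

I'll grip across the row so the gripper body clears the full syringe, then turn about 90° for the bin. Next comes the approach.

```bash
cat >> h.py <<'E'
from scipy.spatial.transform import Rotation as Ro
def plan(wps,step=45,turn=.16):
    """rows (tool axes, mm/rad) from measured pose through [(x,y,z,yaw_deg)], tool down"""
    from cell import env
    o=env.get_obs();p=np.array(o['tool_pos'])*1000;R=Ro.from_euler('xyz',o['tool_rot'],degrees=True)
    for w in wps:
        q=np.array(w[:3])*1000;Rq=Ro.from_euler('xyz',[180,0,w[3]],degrees=True)
        n=int(max(np.ceil(np.linalg.norm(q-p)/step),np.ceil((R.inv()*Rq).magnitude()/turn),1))
        dv=(R.inv()*Rq).as_rotvec()/n;d=(q-p)/n
        print('--',w)
        for i in range(n):
            print((R.inv().apply(d)).round(1).tolist(),dv.round(3).tolist());R=R*Ro.from_rotvec(dv)
        p=q;R=Rq
E
python3 - <<'E'
from h import *
np.set_printoptions(precision=4,suppress=True)
# corner fit: model rect 110x170
L=np.array([[.055,-.085],[-.055,-.085],[-.055,.085],[.055,.085]])
W=np.array([[.5616,-.252],[.4518,-.2652],[.4363,-.1007],[.544,-.0882]])
l=L@[1,1j];w=W@[1,1j];c=w.mean();print(c,np.degrees(np.angle(np.vdot(l,w-c))))
px={'greentop':((392.5,273.5),(362,313)),'bottle':((382,78),(538,145)),'bottlebase':((379,125),(526,205))}
for k,v in px.items(): print(k,tri(*v))
plan([(.45,-.42,.28,14),(.55,-.1,.28,60),(.527,.125,.26,98)])
E
```

```text
(0.498425-0.176525j) 6.052167823377245
greentop [0.4064 0.1527 0.1143]
bottle [ 0.0324 -0.4074  0.2044]
bottlebase [ 0.0239 -0.4117  0.0442]
-- (0.45, -0.42, 0.28, 14)
[37.3, -14.8, -6.5] [-0.0, 0.0, -0.0]
[37.3, -14.8, -6.5] [-0.0, 0.0, -0.0]
[37.3, -14.8, -6.5] [-0.0, 0.0, -0.0]
[37.3, -14.8, -6.5] [-0.0, 0.0, -0.0]
[37.3, -14.8, -6.5] [-0.0, 0.0, -0.0]
[37.3, -14.8, -6.5] [-0.0, 0.0, -0.0]
[37.3, -14.8, -6.5] [-0.0, 0.0, -0.0]
[37.3, -14.8, -6.5] [-0.0, 0.0, -0.0]
[37.3, -14.8, -6.5] [-0.0, 0.0, -0.0]
-- (0.55, -0.1, 0.28, 60)
[21.8, -35.8, -0.0] [0.0, 0.0, -0.1]
[25.3, -33.4, -0.0] [0.0, 0.0, -0.1]
[28.5, -30.7, -0.0] [0.0, 0.0, -0.1]
[31.4, -27.7, -0.0] [0.0, 0.0, -0.1]
[34.1, -24.4, -0.0] [0.0, 0.0, -0.1]
[36.3, -20.9, -0.0] [0.0, 0.0, -0.1]
[38.2, -17.1, -0.0] [0.0, 0.0, -0.1]
[39.8, -13.2, -0.0] [0.0, 0.0, -0.1]
-- (0.527, 0.125, 0.26, 98)
[30.6, -22.1, 3.3] [-0.0, 0.0, -0.111]
[32.8, -18.6, 3.3] [-0.0, 0.0, -0.111]
[34.7, -14.8, 3.3] [-0.0, 0.0, -0.111]
[36.1, -10.9, 3.3] [-0.0, 0.0, -0.111]
[37.1, -6.9, 3.3] [-0.0, 0.0, -0.111]
[37.6, -2.7, 3.3] [-0.0, 0.0, -0.111]
```

>>> step_arm([
  {"dp": [37, -15, -6.5], "dr": [0, 0, 0], "fingers": 0},
  {"dp": [37, -15, -6.5], "dr": [0, 0, 0], "fingers": 0},
  {"dp": [37, -15, -6.5], "dr": [0, 0, 0], "fingers": 0},
  {"dp": [37, -15, -6.5], "dr": [0, 0, 0], "fingers": 0},
  {"dp": [37, -15, -6.5], "dr": [0, 0, 0], "fingers": 0},
])

```text
time_s: 0.78
tool_pos: [0.3192, -0.5124, 0.255]
tool_rot: [-180.0, 0.0, 14.0]
force: [1.0, 0.4, -1.2]
grip_width: 0.0868
grasp_force: 0.0
```

>>> step_arm([
  {"dp": [37, -15, -6.5], "dr": [0, 0, 0], "fingers": 0},
  {"dp": [37, -15, -6.5], "dr": [0, 0, 0], "fingers": 0},
  {"dp": [37, -15, -6.5], "dr": [0, 0, 0], "fingers": 0},
  {"dp": [37, -15, -6.5], "dr": [0, 0, 0], "fingers": 0},
  {"dp": [22, -36, 0], "dr": [0, 0, -0.1], "fingers": 0},
])

```text
time_s: 1.4
tool_pos: [0.4617, -0.3785, 0.2807]
tool_rot: [-180.0, -0.0, 19.9]
force: [0.1, -0.5, 0.7]
grip_width: 0.0869
grasp_force: 0.0
```

>>> step_arm([
  {"dp": [25, -33, 0], "dr": [0, 0, -0.1], "fingers": 0},
  {"dp": [28, -31, 0], "dr": [0, 0, -0.1], "fingers": 0},
  {"dp": [31, -28, 0], "dr": [0, 0, -0.1], "fingers": 0},
  {"dp": [34, -24, 0], "dr": [0, 0, -0.1], "fingers": 0},
  {"dp": [36, -21, 0], "dr": [0, 0, -0.1], "fingers": 0},
])

```text
time_s: 2.02
tool_pos: [0.5222, -0.1776, 0.2812]
tool_rot: [180.0, 0.0, 48.7]
force: [-0.6, 1.0, 0.4]
grip_width: 0.087
grasp_force: 0.0
```

Tracking is good. I carry on to a point above the spent syringe.

>>> step_arm([
  {"dp": [38, -17, 0], "dr": [0, 0, -0.1], "fingers": 0},
  {"dp": [40, -13, 0], "dr": [0, 0, -0.1], "fingers": 0},
  {"dp": [31, -22, 3], "dr": [0, 0, -0.11], "fingers": 0},
  {"dp": [33, -19, 3], "dr": [0, 0, -0.11], "fingers": 0},
  {"dp": [35, -15, 3], "dr": [0, 0, -0.11], "fingers": 0},
])

```text
time_s: 2.65
tool_pos: [0.5356, 0.0158, 0.272]
tool_rot: [180.0, 0.0, 79.1]
force: [-0.0, 0.2, -0.3]
grip_width: 0.0871
grasp_force: 0.0
```

>>> step_arm([
  {"dp": [36, -11, 3], "dr": [0, 0, -0.11], "fingers": 0},
  {"dp": [37, -7, 3], "dr": [0, 0, -0.11], "fingers": 0},
  {"dp": [38, -3, 3], "dr": [0, 0, -0.11], "fingers": 0},
  {"dp": [0, 0, 0], "dr": [0, 0, 0], "fingers": 0},
  {"dp": [0, 0, 0], "dr": [0, 0, 0], "fingers": 0},
])

```text
time_s: 3.28
tool_pos: [0.5246, 0.1261, 0.2629]
tool_rot: [-180.0, 0.0, 97.7]
force: [0.6, 0.1, -0.2]
grip_width: 0.0869
grasp_force: 0.0
```

Run:
```python
from cell import env
import cv2,numpy as np
o=env.get_obs();print(o['time_s'],o['tool_pos'],o['tool_rot'],o['qpos'])
m=env.camera_model('wrist');im=env.read_camera('wrist');cv2.imwrite('pics/w1.png',im[:,:,::-1]);np.savez('pics/w1.npz',**m)
from h import *
M=P('w1')
for X in ([.5274,.125,.136],[.5158,.2048,.178]):
    v=M@np.r_[X,1];print(v[:2]/v[2])
```

```text
3.275 [0.52456324 0.1260688  0.26293122] [-1.79994090e+02  3.78826287e-02  9.76833294e+01] [ 25.42246552   7.12267821 -45.11289539  94.0946008    5.14044368
  80.91546635 -12.6001273 ]
[322.80930113 227.63393192]
[322.26449025 115.48270561]
```

View pics/w1.png

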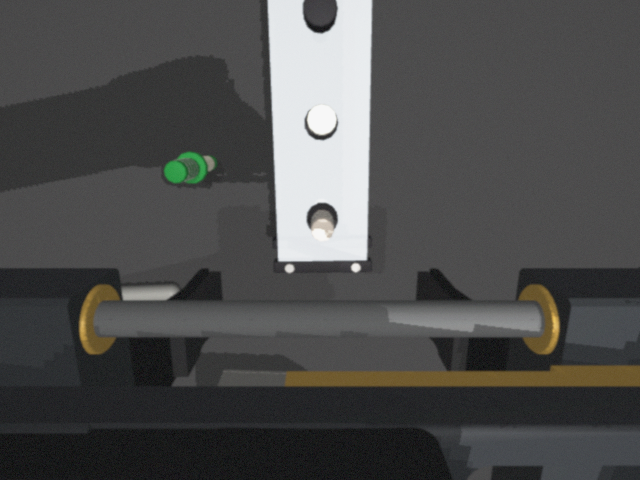

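The wrist view shows the spent top at about (321,230) against (323,228) predicted, and the full top at (321,121). That is agreement within about 2 mm. I'll refine and plan the descent.

Run:
```python
from h import *
im=cv2.imread('pics/w1.png')[205:250,300:345].astype(int)
# grip is warm white: red-blue difference
m=((im[:,:,2]-im[:,:,0])>6)&(im[:,:,2]>110);ys,xs=np.nonzero(m);print(len(xs),xs.min()+300,xs.max()+300,ys.min()+205,ys.max()+205)
for p in [(321,229),(321,231)]: print(atz('w1',p,.136))
print(atz('w1',(321,121),.178))
plan([(.527,.124,.16,98.3),(.527,.124,.105,98.3)],40)
```

```text
416 311 333 210 238
[0.52616862 0.12374542]
[0.52638104 0.12217532]
[0.51546865 0.20149455]
-- (0.527, 0.124, 0.16, 98.3)
[-0.5, 0.7, 34.3] [-0.0, 0.0, -0.004]
[-0.5, 0.7, 34.3] [-0.0, 0.0, -0.004]
[-0.5, 0.7, 34.3] [-0.0, 0.0, -0.004]
-- (0.527, 0.124, 0.105, 98.3)
[0.0, -0.0, 27.5] [0.0, 0.0, 0.0]
[0.0, -0.0, 27.5] [0.0, 0.0, 0.0]
```

>>> step_arm([
  {"dp": [-0.5, 0.7, 34], "dr": [0, 0, 0], "fingers": 0},
  {"dp": [-0.5, 0.7, 34], "dr": [0, 0, 0], "fingers": 0},
  {"dp": [-0.5, 0.6, 34], "dr": [0, 0, 0], "fingers": 0},
  {"dp": [0, 0, 28], "dr": [0, 0, 0], "fingers": 0},
  {"dp": [0, 0, 27], "dr": [0, 0, 0], "fingers": 0},
])

```text
time_s: 3.95
tool_pos: [0.5271, 0.1231, 0.1049]
tool_rot: [-180.0, 0.0, 97.5]
force: [0.2, -0.8, 0.3]
grip_width: 0.0868
grasp_force: 0.0
```

>>> step_arm([
  {"dp": [0, 0, 0], "dr": [0, 0, 0], "fingers": 0.3},
  {"dp": [0, 0, 0], "dr": [0, 0, 0], "fingers": 0.6},
  {"dp": [0, 0, 0], "dr": [0, 0, 0], "fingers": 1},
  {"dp": [0, 0, 0], "dr": [0, 0, 0], "fingers": 1},
  {"dp": [0, 0, 0], "dr": [0, 0, 0], "fingers": 1},
], squeeze=45)

```text
time_s: 4.58
tool_pos: [0.527, 0.1247, 0.1065]
tool_rot: [180.0, 0.0, 97.6]
force: [-0.5, -0.5, 1.1]
grip_width: 0.0447
grasp_force: 0.0
```

>>> step_arm([
  {"dp": [0, 0, 0], "dr": [0, 0, 0], "fingers": 1},
  {"dp": [0, 0, 0], "dr": [0, 0, 0], "fingers": 1},
  {"dp": [0, 0, 0], "dr": [0, 0, 0], "fingers": 1},
  {"dp": [0, 0, 0], "dr": [0, 0, 0], "fingers": 1},
  {"dp": [0, 0, 0], "dr": [0, 0, 0], "fingers": 1},
])

```text
time_s: 5.2
tool_pos: [0.5267, 0.1247, 0.106]
tool_rot: [-180.0, 0.0, 97.6]
force: [0.4, 0.3, 0.2]
grip_width: 0.0169
grasp_force: 45.0
```

Grip holds at 17–18 mm and 45 N. I lift straight up.

>>> step_arm([
  {"dp": [0, 0, -20], "dr": [0, 0, 0], "fingers": 1},
  {"dp": [0, 0, -40], "dr": [0, 0, 0], "fingers": 1},
  {"dp": [0, 0, -45], "dr": [0, 0, 0], "fingers": 1},
  {"dp": [0, 0, -45], "dr": [0, 0, 0], "fingers": 1},
  {"dp": [0, 0, -40], "dr": [0, 0, 0], "fingers": 1},
])

```text
time_s: 5.82
tool_pos: [0.5268, 0.1252, 0.2994]
tool_rot: [179.9, 0.0, 97.6]
force: [-0.0, 0.2, -0.3]
grip_width: 0.0167
grasp_force: 45.0
```

Run:
```python
from cell import env
import cv2
o=env.get_obs();print(o['tool_pos'],o['grip_width'],o['qpos'].round(1),o['force'])
a=env.read_camera('scene')[:,:,::-1];b=env.read_camera('side')[:,:,::-1]
import numpy as np
for n in('scene','side'):np.savez(f'pics/{n}1.npz',**env.camera_model(n))
r=lambda im,x,y,w,h,s:cv2.resize(im[y:y+h,x:x+w],None,fx=s,fy=s,interpolation=cv2.INTER_CUBIC)
cv2.imwrite('pics/c4.png',np.hstack([r(a,290,160,133,200,3),r(b,225,180,133,200,3)]))
from h import *
plan([(.53,.06,.29,70),(.4985,-.1765,.29,6.05)],35,.15)
```

```text
[0.52677911 0.12518699 0.29940848] 0.016729988806985428 [ 25.9   6.6 -45.4  90.5   4.7  84.8 -12.1] [-0.04381837  0.21027097 -0.32183566]
-- (0.53, 0.06, 0.29, 70)
[-16.4, -2.0, 3.1] [0.002, -0.001, 0.121]
[-16.5, 0.0, 3.1] [0.002, -0.001, 0.121]
[-16.4, 2.0, 3.1] [0.002, -0.001, 0.121]
[-16.0, 4.0, 3.1] [0.002, -0.001, 0.121]
-- (0.4985, -0.1765, 0.29, 6.05)
[-29.1, 6.4, 0.0] [0.0, -0.0, 0.14]
[-28.0, 10.4, 0.0] [0.0, -0.0, 0.14]
[-26.2, 14.2, 0.0] [0.0, -0.0, 0.14]
[-24.0, 17.7, 0.0] [0.0, -0.0, 0.14]
[-21.3, 20.9, 0.0] [0.0, -0.0, 0.14]
[-18.2, 23.6, 0.0] [0.0, -0.0, 0.14]
[-14.7, 25.9, 0.0] [0.0, -0.0, 0.14]
[-11.0, 27.7, 0.0] [0.0, -0.0, 0.14]
```

View pics/c4.png

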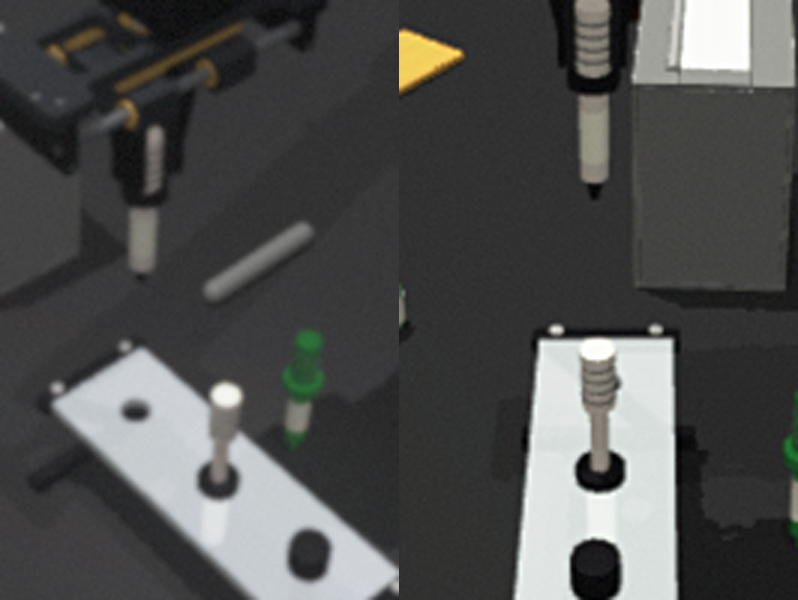

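The syringe hangs upright, with its nozzle tip at scene (337,253) and side (290,245), and the full syringe is undisturbed. Now I carry and turn it to the bin.

>>> step_arm([
  {"dp": [-16, -2, 2], "dr": [0, 0, 0.12], "fingers": 1},
  {"dp": [-16, 0, 2], "dr": [0, 0, 0.12], "fingers": 1},
  {"dp": [-16, 2, 2], "dr": [0, 0, 0.12], "fingers": 1},
  {"dp": [-16, 4, 2], "dr": [0, 0, 0.12], "fingers": 1},
  {"dp": [-29, 6, 0], "dr": [0, 0, 0.14], "fingers": 1},
])

```text
time_s: 6.55
tool_pos: [0.523, 0.0314, 0.2881]
tool_rot: [-180.0, -0.0, 62.0]
force: [0.8, -0.4, -0.6]
grip_width: 0.0171
grasp_force: 45.0
```

>>> step_arm([
  {"dp": [-28, 10, 0], "dr": [0, 0, 0.14], "fingers": 1},
  {"dp": [-26, 14, 0], "dr": [0, 0, 0.14], "fingers": 1},
  {"dp": [-24, 18, 0], "dr": [0, 0, 0.14], "fingers": 1},
  {"dp": [-21, 21, 0], "dr": [0, 0, 0.14], "fingers": 1},
  {"dp": [-18, 24, 0], "dr": [0, 0, 0.14], "fingers": 1},
])

```text
time_s: 7.18
tool_pos: [0.5039, -0.1176, 0.2883]
tool_rot: [180.0, -0.0, 21.8]
force: [-0.8, -0.2, -0.0]
grip_width: 0.0167
grasp_force: 45.0
```

>>> step_arm([
  {"dp": [-15, 26, 0], "dr": [0, 0, 0.14], "fingers": 1},
  {"dp": [-11, 28, 0], "dr": [0, 0, 0.14], "fingers": 1},
  {"dp": [0, 0, 0], "dr": [0, 0, 0], "fingers": 1},
  {"dp": [0, 0, 0], "dr": [0, 0, 0], "fingers": 1},
  {"dp": [0, 0, 0], "dr": [0, 0, 0], "fingers": 1},
])

```text
time_s: 7.8
tool_pos: [0.4966, -0.1751, 0.2883]
tool_rot: [-180.0, -0.0, 6.1]
force: [0.1, 0.7, -0.0]
grip_width: 0.0167
grasp_force: 45.0
```

Run:
```python
from cell import env
import cv2
from h import *
print('tip at lift',tri((337,253),(290,245.3)))
o=env.get_obs();print(o['time_s'],o['tool_pos'],o['tool_rot'],o['grip_width'],o['qpos'].round(1),o['force'])
a=env.read_camera('scene')[:,:,::-1];b=env.read_camera('side')[:,:,::-1]
r=lambda im,x,y,w,h,s:cv2.resize(im[y:y+h,x:x+w],None,fx=s,fy=s,interpolation=cv2.INTER_CUBIC)
cv2.imwrite('pics/c5.png',np.hstack([r(a,225,100,100,125,4),r(b,280,100,100,125,4)]))
c,s=np.cos(np.radians(6.05)),np.sin(np.radians(6.05))
B=np.array([.4984,-.1765])+np.array([c,s])*-.003;print('target',B)
plan([(*B,.285,6.05)])
```

```text
tip at lift [0.52962932 0.13188755 0.22145556]
7.8 [ 0.49660403 -0.17507717  0.28826725] [-1.79992506e+02 -1.78860876e-02  6.11455497e+00] 0.016724458411922962 [ 42.4   3.1 -26.8  93.9   1.4  83.3 -68.4] [ 0.05878283  0.72203334 -0.04508163]
target [ 0.49541671 -0.17681619]
-- (np.float64(0.4954167091047949), np.float64(-0.17681618892230164), 0.285, 6.05)
[-1.3, 1.2, 3.2] [0.0, -0.0, 0.001]
```

View pics/c5.png

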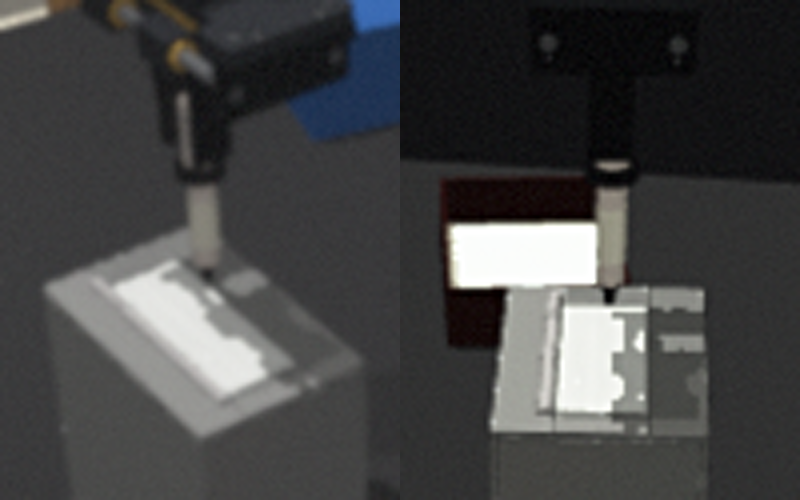

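Tip is over the flap at scene (276.6,169.6) and side (332,174.6), midway across the opening and vertical. I shift about 1.5 mm and push down.

>>> step_arm([
  {"dp": [-1, 1.5, 8], "dr": [0, 0, 0], "fingers": 1},
  {"dp": [0, 0, 15], "dr": [0, 0, 0], "fingers": 1},
  {"dp": [0, 0, 15], "dr": [0, 0, 0], "fingers": 1},
  {"dp": [0, 0, 15], "dr": [0, 0, 0], "fingers": 1},
  {"dp": [0, 0, 15], "dr": [0, 0, 0], "fingers": 1},
], squeeze=55)

```text
time_s: 8.52
tool_pos: [0.4951, -0.1782, 0.219]
tool_rot: [180.0, 0.0, 5.9]
force: [-1.1, -0.6, 2.5]
grip_width: 0.0168
grasp_force: 55.0
```

>>> step_arm([
  {"dp": [0, 0, 15], "dr": [0, 0, 0], "fingers": 1},
  {"dp": [0, 0, 15], "dr": [0, 0, 0], "fingers": 1},
  {"dp": [0, 0, 15], "dr": [0, 0, 0], "fingers": 1},
  {"dp": [0, 0, 15], "dr": [0, 0, 0], "fingers": 1},
  {"dp": [0, 0, 0], "dr": [0, 0, 0], "fingers": 1},
])

```text
time_s: 9.15
tool_pos: [0.4933, -0.1778, 0.1577]
tool_rot: [-179.9, 0.3, 5.9]
force: [-3.1, -0.2, -2.4]
grip_width: 0.0168
grasp_force: 55.0
```

Run:
```python
from cell import env
import cv2
from h import *
o=env.get_obs();print(o['tool_pos'],o['grip_width'],o['force'])
a=env.read_camera('scene')[:,:,::-1];b=env.read_camera('side')[:,:,::-1]
r=lambda im,x,y,w,h,s:cv2.resize(im[y:y+h,x:x+w],None,fx=s,fy=s,interpolation=cv2.INTER_CUBIC)
cv2.imwrite('pics/c6.png',np.hstack([r(a,225,100,100,125,4),r(b,280,100,100,125,4)]))
```

```text
[ 0.49329524 -0.17779123  0.15767321] 0.016750327752170755 [-3.13279192 -0.19150921 -2.35232896]
```

View pics/c6.png

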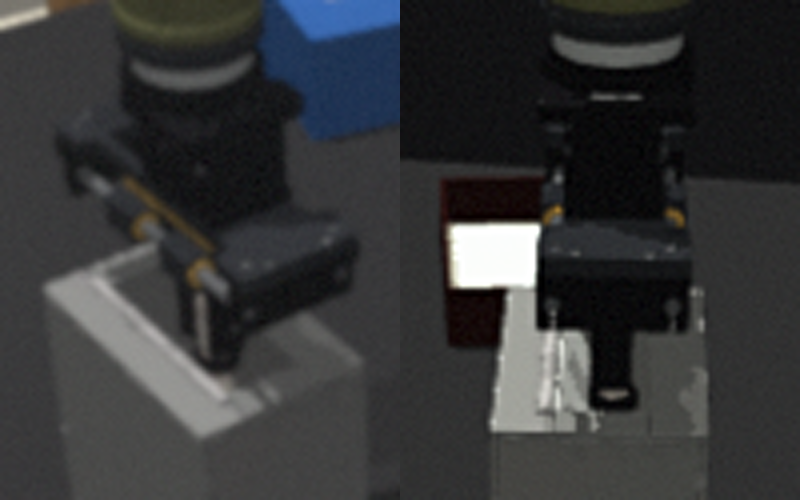

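The flap is wide open and the syringe is going through the middle. I go on to the release depth.

>>> step_arm([
  {"dp": [1.5, 0, 10], "dr": [0, 0, 0], "fingers": 1},
  {"dp": [0, 0, 12], "dr": [0, 0, 0], "fingers": 1},
  {"dp": [0, 0, 11], "dr": [0, 0, 0], "fingers": 1},
  {"dp": [0, 0, 0], "dr": [0, 0, 0], "fingers": 1},
  {"dp": [0, 0, 0], "dr": [0, 0, 0], "fingers": 1},
])

```text
time_s: 9.88
tool_pos: [0.4963, -0.1779, 0.1265]
tool_rot: [-180.0, 0.1, 5.9]
force: [-2.8, -0.9, -0.2]
grip_width: 0.0167
grasp_force: 56.1
```

>>> step_arm([
  {"dp": [0, 0, 1], "dr": [0, 0, 0], "fingers": 0.4},
  {"dp": [0, 0, 0], "dr": [0, 0, 0], "fingers": 0.4},
  {"dp": [0, 0, 0], "dr": [0, 0, 0], "fingers": 0.4},
  {"dp": [0, 0, 0], "dr": [0, 0, 0], "fingers": 0.4},
  {"dp": [0, 0, 0], "dr": [0, 0, 0], "fingers": 0.4},
])

```text
time_s: 10.5
tool_pos: [0.4971, -0.1779, 0.1261]
tool_rot: [180.0, -0.0, 5.9]
force: [-2.0, 1.7, 1.3]
grip_width: 0.0508
grasp_force: 1.1
```

>>> step_arm([
  {"dp": [0, 0, 0], "dr": [0, 0, 0], "fingers": 0.4},
  {"dp": [0, 0, 0], "dr": [0, 0, 0], "fingers": 0.4},
  {"dp": [0, 0, 0], "dr": [0, 0, 0], "fingers": 0.4},
  {"dp": [0, 0, -10], "dr": [0, 0, 0], "fingers": 0.4},
  {"dp": [0, 0, -10], "dr": [0, 0, 0], "fingers": 0.4},
])

```text
time_s: 11.12
tool_pos: [0.4964, -0.1786, 0.1465]
tool_rot: [180.0, 0.1, 5.9]
force: [-3.3, -0.2, -0.3]
grip_width: 0.0523
grasp_force: 1.4
```

>>> step_arm([
  {"dp": [0, 0, -20], "dr": [0, 0, 0], "fingers": 0.4},
  {"dp": [0, 0, -25], "dr": [0, 0, 0], "fingers": 0.4},
  {"dp": [0, 0, -30], "dr": [0, 0, 0], "fingers": 0.4},
  {"dp": [0, 0, -30], "dr": [0, 0, 0], "fingers": 0.4},
  {"dp": [0, 0, -30], "dr": [0, 0, 0], "fingers": 0.4},
])

```text
time_s: 11.75
tool_pos: [0.4982, -0.1782, 0.2837]
tool_rot: [179.9, -0.2, 6.0]
force: [-0.3, -0.7, -0.3]
grip_width: 0.052
grasp_force: 0.0
```

Run:
```python
from cell import env
import cv2
from h import *
o=env.get_obs();print(o['tool_pos'],o['grip_width'],o['force'])
a=env.read_camera('scene')[:,:,::-1];b=env.read_camera('side')[:,:,::-1]
r=lambda im,x,y,w,h,s:cv2.resize(im[y:y+h,x:x+w],None,fx=s,fy=s,interpolation=cv2.INTER_CUBIC)
cv2.imwrite('pics/c7.png',np.hstack([r(a,225,120,200,250,2),r(b,230,120,150,187,2.667)[:500]]))
```

```text
[ 0.49823974 -0.17817551  0.2836555 ] 0.05202077946427314 [-0.34441432 -0.70095313 -0.29598267]Traceback (most recent call last):
  File "<stdin>", line 7, in <module>
    return _nx.concatenate(arrs, 1, dtype=dtype, casting=casting)
           ~~~~~~~~~~~~~~~^^^^^^^^^^^^^^^^^^^^^^^^^^^^^^^^^^^^^^^
ValueError: all the input array dimensions except for the concatenation axis must match exactly, but along dimension 0, the array at index 0 has size 500 and the array at index 1 has size 499
```

>>> step_arm([
  {"dp": [0, 0, -20], "dr": [0, 0, 0], "fingers": 0.4},
  {"dp": [0, 0, -20], "dr": [0, 0, 0], "fingers": 0.4},
  {"dp": [0, 0, 0], "dr": [0, 0, 0], "fingers": 0.4},
  {"dp": [0, 0, 0], "dr": [0, 0, 0], "fingers": 0.4},
  {"dp": [0, 0, 0], "dr": [0, 0, 0], "fingers": 0.4},
])

```text
time_s: 12.48
tool_pos: [0.4966, -0.1779, 0.3199]
tool_rot: [-180.0, 0.1, 6.0]
force: [-0.8, 0.7, -0.9]
grip_width: 0.0524
grasp_force: 0.0
```

Run:
```python
from cell import env
import cv2
from h import *
o=env.get_obs();print(o['time_s'],o['tool_pos'],o['grip_width'],o['force'])
a=env.read_camera('scene')[:,:,::-1];b=env.read_camera('side')[:,:,::-1]
r=lambda im,x,y,w,h:cv2.resize(im[y:y+h,x:x+w],(400,500),interpolation=cv2.INTER_CUBIC)
cv2.imwrite('pics/c8.png',np.hstack([r(a,225,120,200,250),r(b,230,110,200,250)]))
```

```text
12.475 [ 0.49660893 -0.17790886  0.31994542] 0.0524059425917285 [-0.80935891  0.68606007 -0.90857208]
```

View pics/c8.png

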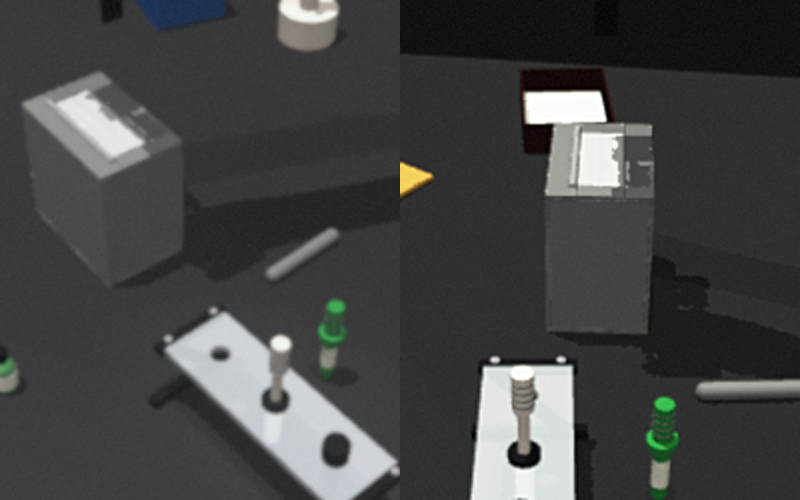

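The flap is shut level with the lid, with only the gripper's shadow on it. The syringe is out of sight inside the bin, and the full syringe still stands in the middle hole. I'm handing the job in.

```bash
python3 -c "
from cell import env
print(env.sign_off())"
```

```text
the job is handed in; nothing more can be done
None
```

The used-up syringe went nozzle first through the flap and dropped into the bin. In the last pictures the flap is shut and the full syringe still stands in the rack. I handed the job in at about 12.6 s of the 37 s allowed; sign-off returned no verdict.

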